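Sort the ball bearings into their trays by size

TASK

Pick out the four ball bearings from among the parts on the bench and lay each one flat in the round tray of its size: the largest bearing in the largest tray, the next largest in the next largest, and so on to the smallest, each resting on the floor of its tray. The die ring and the roll of black tape are not bearings: leave them where they lie.

Things in the scene. Friction and masses are not known exactly. Their poses are not given: they have to be found in the camera images.
- bearing_62: the largest of four loose sealed ball bearings lying flat: bright metal outer and inner rings with a black seal between; outer diameter 62 mm, 16 mm high, under 0.3 kg. Origin at the centre of its underside, z up along its axis.
- bearing_52: the second largest of four loose sealed ball bearings lying flat: bright metal outer and inner rings with a black seal between; outer diameter 52 mm, 14 mm high, under 0.3 kg. Origin at the centre of its underside, z up along its axis.
- bearing_40: the third largest of four loose sealed ball bearings lying flat: bright metal outer and inner rings with a black seal between; outer diameter 40 mm, 14 mm high, under 0.3 kg. Origin at the centre of its underside, z up along its axis.
- bearing_30: the smallest of four loose sealed ball bearings lying flat: bright metal outer and inner rings with a black seal between; outer diameter 30 mm, 14 mm high, under 0.3 kg. Origin at the centre of its underside, z up along its axis.
- tray_xl: the largest of four shallow round storage trays fixed to the bench, grey plastic rim, black floor: inside diameter 78 mm, outside 86 mm; floor 3 mm and rim top 7 mm above the bench. It takes the 62 mm bearing. Origin on its axis at the bench surface, z up.
- tray_l: the second largest of four shallow round storage trays fixed to the bench, grey plastic rim, black floor: inside diameter 68 mm, outside 76 mm; floor 3 mm and rim top 7 mm above the bench. It takes the 52 mm bearing. Origin on its axis at the bench surface, z up.
- tray_m: the third largest of four shallow round storage trays fixed to the bench, grey plastic rim, black floor: inside diameter 56 mm, outside 64 mm; floor 3 mm and rim top 7 mm above the bench. It takes the 40 mm bearing. Origin on its axis at the bench surface, z up.
- tray_s: the smallest of four shallow round storage trays fixed to the bench, grey plastic rim, black floor: inside diameter 46 mm, outside 54 mm; floor 3 mm and rim top 7 mm above the bench. It takes the 30 mm bearing. Origin on its axis at the bench surface, z up.
- die_ring: plain metal die ring lying flat, 62 mm outer diameter, 24 mm high, open bore, four small dark screws in its top face and no black seal; not a bearing, to be left where it lies. Origin at the centre of its underside.
- tape_roll: roll of black tape lying flat, about 55 mm outer diameter, 19 mm high, brown core; not a bearing, to be left where it lies. Origin at the centre of its underside.
Things that resemble listed ones, but are neither listed nor needed, are in the scene too. Leave any brown or pink look-alike of the bearing_30 alone.

How it is judged (in metres and radians):
At the end, for the whole second after the job is handed in: Each ball bearing lies flat (within 0.09 rad) on the floor of the tray of its own size rank, its centre within 11 mm of the tray's centre and its underside less than 6 mm above the tray's underside, released and at rest; the die ring and the tape roll are within 20 mm of where they started (horizontal distance between bearing_62 and tray_xl below 0.011 m and z of bearing_62 in the frame of tray_xl below 0.006 m and angle between each of bearing_62, bearing_52, bearing_40, bearing_30's own z axis and vertical below 0.09 rad and linear speed of each of bearing_62, bearing_52, bearing_40, bearing_30 below 0.02 m/s and horizontal distance between bearing_52 and tray_l below 0.011 m and z of bearing_52 in the frame of tray_l below 0.006 m and horizontal distance between bearing_40 and tray_m below 0.011 m and z of bearing_40 in the frame of tray_m below 0.006 m and horizontal distance between bearing_30 and tray_s below 0.011 m and z of bearing_30 in the frame of tray_s below 0.006 m and distance of each of die_ring, tape_roll from where it was at the start of the episode below 0.02 m); the robot touches nothing.
It fails at once if the die ring or the roll of tape is moved by more than 20 mm (distance of any of die_ring, tape_roll from where it was at the start of the episode above 0.02 m).
It also fails if it takes over 86 s, if anything falls off the work surface, if the arm or the gripper's body presses on something with over 40 N, if the wrist force passes 120 N, or if a joint passes its speed limit or range.

ROBOT

A 6-joint arm with a two-finger parallel gripper is mounted at the origin on a cart in front of the work surface, level with it; the furniture and walls round the work are solid. World frame = base frame: x ahead of the robot, y to its left, z up, the work surface at z = 0. Lengths are in mm, angles in rad, forces in N, time in s.
With the tool pointing down it reaches from about 325 to 775 mm from the base axis. Payload 9.3 kg.
Tool frame: the origin (TCP) lies midway between the tips of the shut fingers; the grasp point (between the pads) lies 19 mm behind it (arm.grasp_offset is the z of the grasp point in the tool frame, in mm); z points along the fingers, y is the line along which they close (so a half turn about z gives the same grasp; the last joint's range is limited). The gripper opens to 85 mm and grips with 20 to 120 N. Pads are 22 mm wide; open, the fingers measure 114 mm over their backs; the gripper's body (76 mm by 85 mm) begins 54 mm behind the grasp point. The pads swing forward as they close: fully open they stand 13 mm farther back than shut.
Start: joints at [0.983, 0.259, 0.021, 1.334, 0, 1.418], TCP at [231.677, 498.821, 231.279] pointing down, gripper open.
Joint ranges: [-3.04, 3.04], [-0.91, 1.82], [-1.04, 1.36], [-1.92, 1.95], [-1.52, 1.45], [-3.14, 3.14]. Speed limits (rad/s): [2.22, 2.22, 2.79, 3.14, 3.14, 3.14].

INTERFACE

Orientations are given as a unit quaternion [w, x, y, z].
In Python, from bench import sensors, eyes, hand_in, arm gives the robot as it stands. The module is installed in compiled form; this text tells all that it offers.
- The arm moves only by the tool drive_tool, never from a script. Its arguments are lists of equal length, an entry for each row: "hand": the opening, from 0 (shut) to 1 (fully open); "xyz": the shift along the world's x, y, z in units of 40 mm (1.0 is 40 mm), a list of three; "twist": the turn about the world's z in units of 6 degrees (1.0 is 6 degrees). A call has 1 to 12 rows; each row shifts and turns the commanded pose from where the row before left it; what a row does not reach is not made up. A row lasts 1/12 s, in which the tool goes at most 41.7 mm and 7.16 degrees, less where a joint would pass 70% of its speed; a pose out of reach is approached as far as the arm can. A call is refused whole if a number of a shift passes 1 or a number of a turn 1, either way. A call with a gripper value outside its range is refused whole. The fingers move at their own pace and stop on an object; "squeeze" is the grip in N (left out, the last holds). Time passes only in rows, so rows that do not move let the fingers close. It gives the time, the measured TCP pose, the force, the opening and the grip force at its end, in the units of the state.
- sensors.sense(): the state, without advancing time (a new reading comes with each control period).
- eyes.camera(name): name is "scene" or "top" or "wrist"; returns the picture (384x512x3 uint8, red, green, blue); there is no depth.
- eyes.get_calibration(name): a dict with "fovy" (degrees; the focal length in pixels is half the picture's height over the tangent of half this angle, whatever the lens; pixels are square), "cx", "cy" (the principal point, pixels), "R" (3x3) and "t" (3): a world point X has camera coordinates R X + t. Camera axes: x right, y down, z forward; pixel columns grow to the right and rows downward; lengths in mm; the calibration is good to about 2 mm. A picture is of the moment at which its call begins: read the wrist's pose just before it. get_calibration takes no time and is no camera call; for the wrist camera it gives the pose at the moment of the call.
- hand_in(): hands the job in; it is judged then, once.
The state is a dict: "clock": time; "joint_positions": joint angles; "joint_velocities": joint speeds; "joint_torque": joint torques, N m; "tool_pos": TCP position; "tool_rot": TCP orientation; "force": force on the tool from outside, world axes, zero at the start; "torque": the same for the moment, N m; "finger_gap": finger opening in mm; "finger_force": force on a finger pad.
Only numpy, scipy, OpenCV 4.12 (cv2) and the standard library are available. Lean on these libraries where they do the work, as an engineer would, in place of code of your own. Each camera call takes 0.05 s, during which the arm holds its last target. There are 200 camera calls.

## Working session

There is one attempt and no reset: what is moved stays moved. The work goes in short steps, Python scripts to look and compute and a tool call to move; the robot and the scene stay as the last step left them, time stands still between calls to the robot, and variables do not carry over. Pictures are saved under pics/ and viewed, at most 14 in all, crops included, and the job is handed in when it is done.

Besides the shell and the picture viewer there is one more tool, called after "Call:" by a JSON object that holds its "name" and its "arguments", one argument or row to a line. drive_tool: Moves the arm, as the interface text tells. Its arguments: {"type":"object","properties":{"hand":{"type":"array","items":{"type":"number"}},"xyz":{"type":"array","items":{"type":"array","items":{"type":"number"}}},"twist":{"type":"array","items":{"type":"number"}},"squeeze":{"type":"number"}},"required":["hand","xyz","twist"]}

```bash
mkdir -p pics
python3 - <<'E'
from bench import sensors, eyes, arm
import cv2
for n in ("top","scene"):
    im=eyes.camera(n); cv2.imwrite(f"pics/{n}0.png",cv2.resize(im[:,:,::-1],(768,576),interpolation=cv2.INTER_CUBIC)); c=eyes.get_calibration(n); print(n,c)
    cv2.imwrite(f"/tmp/{n}.png",im[:,:,::-1])
s=sensors.sense();print(s,arm.grasp_offset)
E
```

```text
top {'fovy': 50.857028033752215, 'cx': 257.4825195230236, 'cy': 187.88021081215982, 'R': array([[ 0.0223442 , -0.9996984 , -0.01019069],
       [-0.99703589, -0.02153174, -0.07386348],
       [ 0.07362178,  0.01181091, -0.99721629]]), 't': array([ 27.40583098, 554.24692966, 853.13250861])}
scene {'fovy': 42.49475611163598, 'cx': 256.049893997678, 'cy': 189.4234631815925, 'R': array([[ 0.63137434, -0.77546139, -0.00510613],
       [-0.41152141, -0.32946197, -0.84976758],
       [ 0.65727967,  0.53862273, -0.5271328 ]]), 't': array([-345.3316666 ,  286.76942124,  921.3493964 ])}
{'clock': 0.1, 'joint_positions': array([9.83420150e-01, 2.59163003e-01, 2.08365661e-02, 1.33371049e+00,
       8.37014953e-06, 1.41820611e+00]), 'joint_velocities': array([ 0.00159878, -0.00188391,  0.0031907 , -0.00062913,  0.00077094,
       -0.00167631]), 'joint_torque': array([ 5.66935560e-03, -5.56692052e+01,  3.45071161e+01,  1.16180137e-02,
       -1.17948316e-04, -1.34938512e-05]), 'tool_pos': array([231.5242862 , 498.61650178, 230.71147072]), 'tool_rot': array([-2.28202696e-04,  2.15684663e-01,  9.76462872e-01, -5.76814332e-04]), 'force': array([-0.4773332 ,  0.3431476 , -0.41768606]), 'torque': array([-0.01990576, -0.04768225, -0.01269277]), 'finger_force': 0.0, 'finger_gap': 85.24716543654746} -18.700000000000003
```

View pics/top0.png

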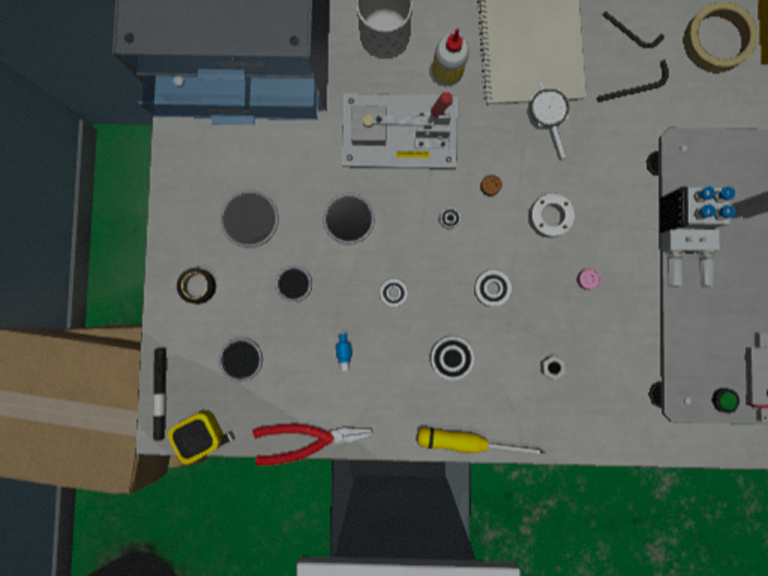

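View pics/scene0.png

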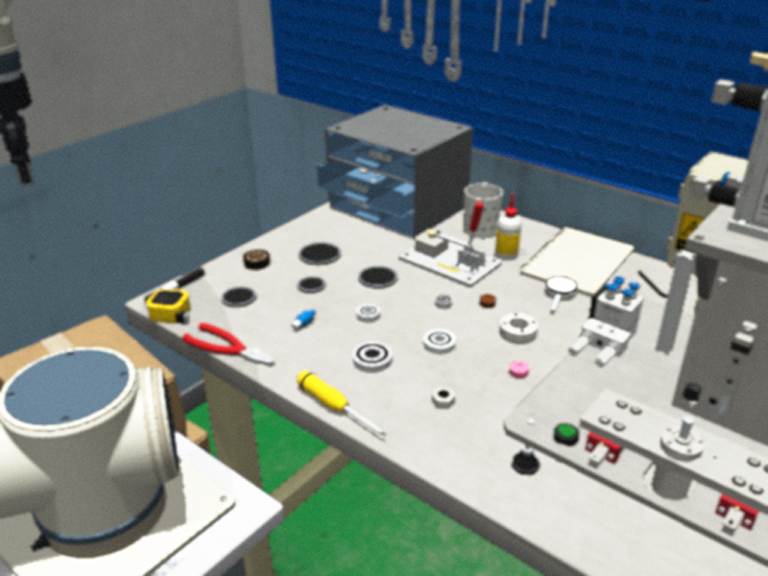

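The top view shows the bearings at (452,357), (492,288), (393,292) and (449,217), in 768-px coordinates. The trays are XL (250,218), L (349,217), M (241,358) and S (294,283). The other items are the tape at (196,286), the die ring at (553,214), a nut at (553,367), and the brown and pink decoys. The scene view agrees.

```bash
cat > h.py <<'E'
import numpy as np,cv2
def ray(c,u,v,z,H=384):
    f=H/2/np.tan(np.radians(c["fovy"]/2))
    d=c["R"].T@np.array([(u-c["cx"])/f,(v-c["cy"])/f,1]); o=-c["R"].T@c["t"]
    return o+d*(z-o[2])/d[2]
E
python3 - <<'E'
from h import *
from bench import eyes
c=eyes.get_calibration("top"); g=cv2.cvtColor(cv2.imread("/tmp/top.png"),cv2.COLOR_BGR2GRAY)
T=dict(b62=(452,357,16),b52=(492,288,14),b40=(393,292,14),b30=(449,217,14),xl=(250,218,3),l=(349,217,3),m=(241,358,3),s=(294,283,3))
for n,(u,v,z) in T.items():
    u0,v0=int(u/1.5)-24,int(v/1.5)-24; p=cv2.resize(g[v0:v0+48,u0:u0+48],None,fx=4,fy=4,interpolation=cv2.INTER_CUBIC)
    bg=np.median(p)
    m=((p>bg+25) if n[0]=='b' else (p<bg-45)).astype(np.uint8)
    cs,_=cv2.findContours(m,cv2.RETR_EXTERNAL,cv2.CHAIN_APPROX_NONE)
    k=max(cs,key=cv2.contourArea); (x,y),r=cv2.minEnclosingCircle(k); e=cv2.fitEllipse(cv2.convexHull(k))
    f=lambda q:((q[0]+.5)/4-.5+u0,(q[1]+.5)/4-.5+v0)
    P=ray(c,*f(e[0]),z); Q=ray(c,*f((x,y)),z)
    s=np.linalg.norm(ray(c,100,100,z)-ray(c,101,100,z))/4
    print(n,bg,P.round(1),Q.round(1),"diam",np.round(np.array(e[1])*s,1),round(2*r*s,1))
E
```

```text
b62 126.0 [446.5 -57.3  16. ] [446.6 -57.2  16. ] diam [35.4 35.8] 36.0
b52 125.0 [ 549.2 -115.5   14. ] [ 549.4 -115.8   14. ] diam [51.4 52.5] 53.0
b40 125.0 [539.1  29.4  14. ] [539.1  29.4  14. ] diam [39.4 40. ] 40.5Traceback (most recent call last):
  File "<stdin>", line 10, in <module>
cv2.error: OpenCV(4.12.0) /io/opencv/modules/imgproc/src/shapedescr.cpp:361: error: (-201:Incorrect size of input array) There should be at least 5 points to fit the ellipse in function 'fitEllipseNoDirect'
```

Run:
```python
from h import *
from bench import eyes
c=eyes.get_calibration("top"); g=cv2.cvtColor(cv2.imread("/tmp/top.png"),cv2.COLOR_BGR2GRAY)
T=dict(b62=(452,357,16),b30=(449,217,14),xl=(250,218,3),l=(349,217,3),m=(241,358,3),s=(294,283,3))
for n,(u,v,z) in T.items():
    u0,v0=int(u/1.5)-24,int(v/1.5)-24; p=cv2.resize(g[v0:v0+48,u0:u0+48],None,fx=4,fy=4,interpolation=cv2.INTER_CUBIC)
    bg=np.median(np.r_[p[0],p[-1]])
    m=((p<bg-40) if n=='b30' else (p>bg+25) if n[0]=='b' else (p<bg-30)).astype(np.uint8)
    k=cv2.findContours(m,cv2.RETR_EXTERNAL,cv2.CHAIN_APPROX_NONE)[0]
    k=max(k,key=lambda q:cv2.minEnclosingCircle(q)[1]); (x,y),r=cv2.minEnclosingCircle(k)
    e=cv2.fitEllipse(cv2.convexHull(k))
    f=lambda q:((q[0]+.5)/4-.5+u0,(q[1]+.5)/4-.5+v0)
    s=np.linalg.norm(ray(c,100,100,z)-ray(c,101,100,z))/4
    print(n,bg,ray(c,*f(e[0]),z).round(1),ray(c,*f((x,y)),z).round(1),"diam",np.round(np.array(e[1])*s,1),round(2*r*s,1))
```

```text
b62 125.0 [446.3 -57.4  16. ] [446.3 -57.6  16. ] diam [62.2 62.9] 63.4
b30 127.0 [650.7 -51.1  14. ] [650.9 -50.9  14. ] diam [25.  25.5] 26.0
xl 125.0 [645.2 246.9   3. ] [644.8 246.2   3. ] diam [79.4 81.3] 83.1
l 125.0 [648.1  98.3   3. ] [647.5  97.8   3. ] diam [69.8 70.9] 72.2
m 124.0 [436.9 251.7   3. ] [436.8 251.8   3. ] diam [58.7 60.6] 61.1
s 125.0 [549.5 177.4   3. ] [548.8 177.3   3. ] diam [47.6 50.1] 51.2
```

Call:
{"name": "drive_tool", "arguments": {
  "hand": [1,1,1,1,1,1,1,1,1,1,1,1],
  "xyz": [
    [0.38,-0.9,-0.2],
    [0.38,-0.9,-0.2],
    [0.38,-0.9,-0.2],
    [0.38,-0.9,-0.2],
    [0.38,-0.9,-0.2],
    [0.38,-0.9,-0.2],
    [0.38,-0.9,-0.2],
    [0.38,-0.9,-0.2],
    [0.38,-0.9,-0.2],
    [0.38,-0.9,-0.2],
    [0.38,-0.9,-0.2],
    [0.38,-0.9,-0.2]
  ],
  "twist": [0,0,0,0,0,0,0,0,0,0,0,0],
  "squeeze": 40
}}

```text
clock: 1.1
tool_pos: [414.2, 64.9, 134.9]
tool_rot: [0.0, 0.216, 0.976, 0.0]
force: [1.0, -0.5, 0.0]
finger_gap: 85.7
finger_force: 0.0
```

Call:
{"name": "drive_tool", "arguments": {
  "hand": [1,1,1,1,1,1],
  "xyz": [
    [0.2,-0.76,-0.35],
    [0.2,-0.76,-0.35],
    [0.2,-0.76,-0.35],
    [0.2,-0.76,-0.35],
    [0,0,0],
    [0,0,0]
  ],
  "twist": [0,0,0,0,0,0]
}}

```text
clock: 1.6
tool_pos: [445.6, -55.9, 78.3]
tool_rot: [-0.001, 0.217, 0.976, 0.0]
force: [0.2, 0.4, 0.6]
finger_gap: 85.5
finger_force: 0.0
```

Run:
```python
from bench import sensors, eyes
import cv2
s=sensors.sense();print(s["tool_pos"],s["joint_positions"]);c=eyes.get_calibration("wrist");print(c)
cv2.imwrite("pics/w1.png",eyes.camera("wrist")[:,:,::-1])
```

```text
[445.62415881 -55.92296268  78.2826867 ] [-3.12150663e-01  1.94594490e-01 -4.81611503e-01  8.97004926e-01
  1.13288401e-04  1.25829480e-01]
{'fovy': 59.89540028746028, 'cx': 252.23482533496144, 'cy': 188.5215238538275, 'R': array([[ 4.25123060e-01,  9.05135552e-01, -1.24671098e-04],
       [ 8.59182584e-01, -4.03496584e-01,  3.14635970e-01],
       [ 2.84737898e-01, -1.33866122e-01, -9.49212406e-01]]), 't': array([-138.84396882, -397.37631623,  101.98184176])}
```

View pics/w1.png

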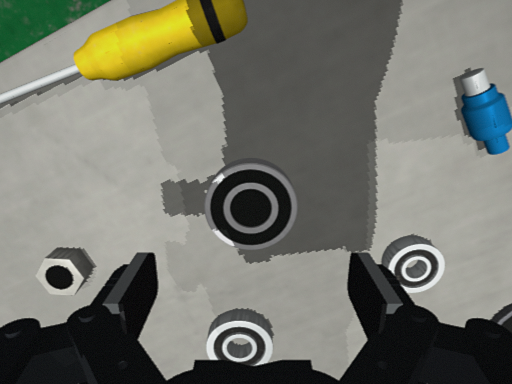

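The wrist view shows the 62 mm bearing at (251,205), centred between the fingers with clear space around it. I'm descending now.

Call:
{"name": "drive_tool", "arguments": {
  "hand": [1,1,1,1,1,0,0,0,0,0,0,0],
  "xyz": [
    [0.02,-0.04,-0.8],
    [0,0,-0.6],
    [0,0,-0.4],
    [0,0,-0.18],
    [0,0,0],
    [0,0,0],
    [0,0,0],
    [0,0,0],
    [0,0,0],
    [0,0,0],
    [0,0,0],
    [0,0,0]
  ],
  "twist": [0,0,0,0,0,0,0,0,0,0,0,0]
}}

```text
clock: 2.65
tool_pos: [447.7, -56.3, 1.7]
tool_rot: [0.001, 0.216, 0.977, 0.0]
force: [-1.9, 1.8, 8.0]
finger_gap: 60.3
finger_force: 41.2
```

Call:
{"name": "drive_tool", "arguments": {
  "hand": [0.85,0.85,0.85,0.85,0.85,0.85,0,0,0,0,0,0],
  "xyz": [
    [0,0,0],
    [0,0,0],
    [0,0,0],
    [0,0,0.15],
    [0,0,0],
    [0,0,0],
    [0,0,0],
    [0,0,0],
    [0,0,0],
    [0,0,0],
    [0,0,0],
    [0,0,0]
  ],
  "twist": [0,0,0,0,0,0,0,0,0,0,0,0]
}}

```text
clock: 3.65
tool_pos: [447.0, -56.4, 6.7]
tool_rot: [0.0, 0.216, 0.976, -0.0]
force: [-1.9, 2.1, 11.9]
finger_gap: 59.5
finger_force: 40.3
```

Run:
```python
from bench import sensors, eyes
import cv2
im=eyes.camera("wrist"); cv2.imwrite("pics/w2.png",im[:,:,::-1])
```

```text
(no output)
```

View pics/w2.png

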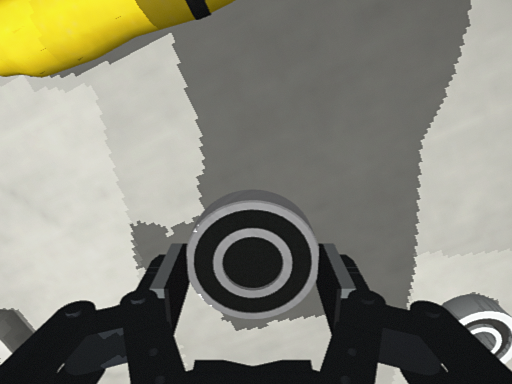

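The 62 mm bearing is held between the pads at (254,262). I'm lifting it and carrying it to tray XL.

Call:
{"name": "drive_tool", "arguments": {
  "hand": [0,0,0,0,0,0,0,0,0,0,0,0],
  "xyz": [
    [0,0,0.6],
    [0,0,0.8],
    [0.55,0.84,0],
    [0.55,0.84,0],
    [0.55,0.84,0],
    [0.55,0.84,0],
    [0.55,0.84,0],
    [0.55,0.84,0],
    [0.55,0.84,0],
    [0.55,0.84,0],
    [0.55,0.85,0],
    [0,0,0]
  ],
  "twist": [0,0,0,0,0,0,0,0,0,0,0,0]
}}

```text
clock: 4.7
tool_pos: [647.3, 252.1, 60.3]
tool_rot: [0.0, 0.214, 0.977, 0.001]
force: [-2.1, -2.0, -2.6]
finger_gap: 59.3
finger_force: 44.5
```

Run:
```python
from bench import sensors, eyes
import cv2
s=sensors.sense();print(s["tool_pos"],s["finger_gap"],s["force"])
im=eyes.camera("wrist"); cv2.imwrite("pics/w3.png",im[:,:,::-1])
```

```text
[647.34678802 252.11332429  60.33405243] 59.27323023181206 [-2.08176309 -1.98363096 -2.60977567]
```

View pics/w3.png

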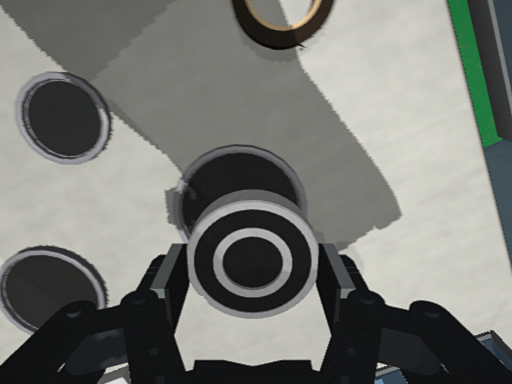

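The bearing is still held level over tray XL, whose rim shows at (242,200). I'll correct the small offset and lower it.

Call:
{"name": "drive_tool", "arguments": {
  "hand": [0,0,0,0,0,0,0],
  "xyz": [
    [-0.05,-0.13,0],
    [0,0,-0.4],
    [0,0,-0.4],
    [0,0,-0.3],
    [0,0,-0.08],
    [0,0,0],
    [0,0,0]
  ],
  "twist": [0,0,0,0,0,0,0]
}}

```text
clock: 5.33
tool_pos: [643.0, 240.6, 15.4]
tool_rot: [0.0, 0.216, 0.976, 0.0]
force: [0.9, 0.3, -1.3]
finger_gap: 59.6
finger_force: 44.5
```

Call:
{"name": "drive_tool", "arguments": {
  "hand": [0,0,0,0,0],
  "xyz": [
    [0.05,0.14,0],
    [0,0,0],
    [0,0,-0.12],
    [0,0,0],
    [0,0,0]
  ],
  "twist": [0,0,0,0,0]
}}

```text
clock: 5.75
tool_pos: [644.8, 246.9, 10.0]
tool_rot: [-0.0, 0.216, 0.976, -0.0]
force: [-0.4, 0.8, -1.4]
finger_gap: 59.4
finger_force: 44.5
```

Call:
{"name": "drive_tool", "arguments": {
  "hand": [0.85,0.85,0.85,0.85,0.85,0.85,0.85,0.85],
  "xyz": [
    [0,0,0],
    [0,0,0],
    [0,0,0],
    [0,0,0],
    [0,0,0.4],
    [0,0,0.8],
    [0,0,0.8],
    [0,0,0]
  ],
  "twist": [0,0,0,0,0,0,0,0]
}}

```text
clock: 6.42
tool_pos: [647.5, 247.5, 96.9]
tool_rot: [0.004, 0.216, 0.976, 0.002]
force: [0.5, 0.7, 0.6]
finger_gap: 73.0
finger_force: 0.0
```

Run:
```python
from bench import sensors, eyes
import cv2
im=eyes.camera("wrist"); cv2.imwrite("pics/w4.png",im[:,:,::-1])
```

```text
(no output)
```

View pics/w4.png

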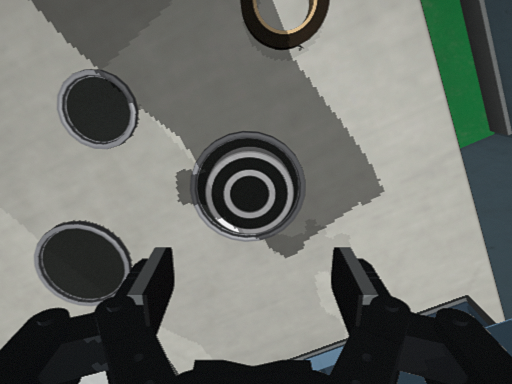

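The 62 mm bearing sits flat and centred in tray XL, at (247,190). Next is the 52 mm bearing.

Call:
{"name": "drive_tool", "arguments": {
  "hand": [1,1,1,1,1,1,1,1,1,1,1,1],
  "xyz": [
    [-0.24,-0.9,0],
    [-0.24,-0.9,0],
    [-0.24,-0.9,0],
    [-0.24,-0.9,0],
    [-0.24,-0.9,0],
    [-0.24,-0.9,0],
    [-0.24,-0.9,0],
    [-0.24,-0.9,0],
    [-0.24,-0.9,0],
    [-0.24,-0.96,0],
    [0,0,0],
    [0,0,0]
  ],
  "twist": [0,0,0,0,0,0,0,0,0,0,0,0]
}}

```text
clock: 7.47
tool_pos: [548.0, -117.5, 89.4]
tool_rot: [-0.0, 0.218, 0.976, 0.0]
force: [0.1, -0.0, -0.3]
finger_gap: 85.3
finger_force: 0.0
```

Call:
{"name": "drive_tool", "arguments": {
  "hand": [1,1,1,1],
  "xyz": [
    [0,0,-0.8],
    [0,0,-0.3],
    [0,0,0],
    [0,0,0]
  ],
  "twist": [0,0,0,0]
}}

```text
clock: 7.8
tool_pos: [548.6, -114.3, 45.5]
tool_rot: [-0.001, 0.215, 0.977, 0.0]
force: [0.8, -0.2, 0.7]
finger_gap: 85.5
finger_force: 0.0
```

Down 41.5 mm with a small y correction, then close.

Call:
{"name": "drive_tool", "arguments": {
  "hand": [1,1,1,1,0,0,0,0,0,0,0,0],
  "xyz": [
    [0.01,-0.03,-0.5],
    [0,0,-0.4],
    [0,0,-0.14],
    [0,0,0],
    [0,0,0],
    [0,0,0],
    [0,0,0],
    [0,0,0],
    [0,0,0],
    [0,0,0],
    [0,0,0],
    [0,0,0]
  ],
  "twist": [0,0,0,0,0,0,0,0,0,0,0,0]
}}

```text
clock: 8.8
tool_pos: [550.0, -116.9, 6.0]
tool_rot: [0.001, 0.216, 0.976, -0.0]
force: [-2.9, 1.6, 6.9]
finger_gap: 49.6
finger_force: 40.0
```

Call:
{"name": "drive_tool", "arguments": {
  "hand": [0,0,0,0,0,0,0,0,0,0,0,0],
  "xyz": [
    [0,0,0.6],
    [0,0,0.8],
    [0.41,0.89,0],
    [0.41,0.89,0],
    [0.41,0.89,0],
    [0.41,0.89,0],
    [0.41,0.89,0],
    [0.41,0.89,0],
    [0,0,0],
    [0,0,0],
    [0,0,-0.5],
    [0,0,0]
  ],
  "twist": [0,0,0,0,0,0,0,0,0,0,0,0]
}}

```text
clock: 9.8
tool_pos: [646.0, 96.1, 38.2]
tool_rot: [-0.002, 0.216, 0.976, -0.001]
force: [-1.2, -1.0, -2.5]
finger_gap: 49.1
finger_force: 42.1
```

Call:
{"name": "drive_tool", "arguments": {
  "hand": [0,0],
  "xyz": [
    [0,0,0],
    [0,0,0]
  ],
  "twist": [0,0]
}}

```text
clock: 9.97
tool_pos: [647.6, 95.9, 41.2]
tool_rot: [0.0, 0.216, 0.976, -0.0]
force: [-0.5, 0.0, -0.6]
finger_gap: 49.7
finger_force: 42.1
```

Call:
{"name": "drive_tool", "arguments": {
  "hand": [0,0,0,0,0,0.85,0.85,0.85,0.85,0.85],
  "xyz": [
    [0.01,0.04,-0.4],
    [0,0,-0.3],
    [0,0,-0.08],
    [0,0,0],
    [0,0,0],
    [0,0,0],
    [0,0,0],
    [0,0,0],
    [0,0,0],
    [0,0,0]
  ],
  "twist": [0,0,0,0,0,0,0,0,0,0]
}}

```text
clock: 10.8
tool_pos: [648.2, 98.4, 9.5]
tool_rot: [0.0, 0.216, 0.976, 0.0]
force: [-0.6, -0.2, -0.3]
finger_gap: 72.6
finger_force: 0.0
```

Call:
{"name": "drive_tool", "arguments": {
  "hand": [0.85,0.85,0.85,0.85],
  "xyz": [
    [0,0,0.4],
    [0,0,0.8],
    [0,0,0.8],
    [0,0,0]
  ],
  "twist": [0,0,0,0]
}}

```text
clock: 11.13
tool_pos: [650.8, 98.6, 95.7]
tool_rot: [0.004, 0.216, 0.976, 0.001]
force: [0.1, -0.6, 0.8]
finger_gap: 72.2
finger_force: 0.0
```

Run:
```python
from bench import sensors, eyes
import cv2
im=eyes.camera("wrist"); cv2.imwrite("pics/w5.png",im[:,:,::-1])
```

```text
(no output)
```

View pics/w5.png

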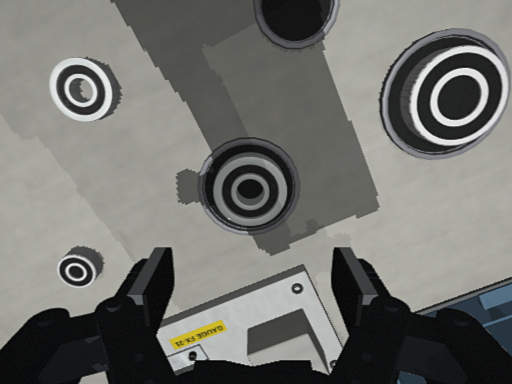

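The 52 mm bearing is flat and centred in tray L, at (250,190). Next is the 40 mm one.

Call:
{"name": "drive_tool", "arguments": {
  "hand": [0.85,0.85,0.85,0.85,0.85,0.85,0.85,0.85],
  "xyz": [
    [-0.68,-0.43,0],
    [-0.68,-0.43,0],
    [-0.68,-0.43,0],
    [-0.68,-0.43,0],
    [0,0,-0.7],
    [0,0,-0.4],
    [0,0,0],
    [0,0,0]
  ],
  "twist": [0,0,0,0,0,0,0,0]
}}

```text
clock: 11.85
tool_pos: [538.5, 29.7, 44.5]
tool_rot: [-0.001, 0.216, 0.976, -0.0]
force: [0.4, -0.7, 0.4]
finger_gap: 72.7
finger_force: 0.0
```

Call:
{"name": "drive_tool", "arguments": {
  "hand": [0.85,0.85],
  "xyz": [
    [0,0,0],
    [0,0,0]
  ],
  "twist": [0,0]
}}

```text
clock: 12.02
tool_pos: [540.0, 29.8, 46.0]
tool_rot: [0.001, 0.216, 0.976, 0.0]
force: [0.3, 0.6, 0.3]
finger_gap: 72.6
finger_force: 0.0
```

Down about 41 mm to z≈4.5, then close.

Call:
{"name": "drive_tool", "arguments": {
  "hand": [0.85,0.85,0.85,0.85,0,0,0,0,0,0,0,0],
  "xyz": [
    [0,0,-0.5],
    [0,0,-0.4],
    [0,0,-0.13],
    [0,0,0],
    [0,0,0],
    [0,0,0],
    [0,0,0],
    [0,0,0],
    [0,0,0],
    [0,0,0],
    [0,0,0],
    [0,0,0]
  ],
  "twist": [0,0,0,0,0,0,0,0,0,0,0,0]
}}

```text
clock: 13.02
tool_pos: [540.0, 29.6, 5.4]
tool_rot: [0.001, 0.216, 0.976, 0.0]
force: [-1.2, -0.5, 5.4]
finger_gap: 37.8
finger_force: 39.4
```

Call:
{"name": "drive_tool", "arguments": {
  "hand": [0,0,0,0,0,0,0,0,0,0,0,0],
  "xyz": [
    [0,0,0.6],
    [0,0,0.8],
    [-0.43,0.92,0],
    [-0.43,0.92,0],
    [-0.43,0.92,0],
    [-0.43,0.92,0],
    [-0.43,0.93,0],
    [-0.43,0.93,0],
    [0,0,0],
    [0,0,-0.5],
    [0,0,0],
    [0,0,0]
  ],
  "twist": [0,0,0,0,0,0,0,0,0,0,0,0]
}}

```text
clock: 14.02
tool_pos: [435.5, 251.1, 40.1]
tool_rot: [-0.001, 0.216, 0.976, -0.0]
force: [-1.0, 0.2, -0.5]
finger_gap: 37.7
finger_force: 40.7
```

Call:
{"name": "drive_tool", "arguments": {
  "hand": [0,0],
  "xyz": [
    [0,0,0],
    [0,0,0]
  ],
  "twist": [0,0]
}}

```text
clock: 14.18
tool_pos: [436.7, 250.9, 40.8]
tool_rot: [0.0, 0.216, 0.976, 0.0]
force: [0.3, 0.3, -1.1]
finger_gap: 37.7
finger_force: 40.7
```

Call:
{"name": "drive_tool", "arguments": {
  "hand": [0,0,0,0,0,0.75,0.75,0.75,0.75,0.75],
  "xyz": [
    [0.02,0.02,-0.4],
    [0,0,-0.3],
    [0,0,-0.09],
    [0,0,0],
    [0,0,0],
    [0,0,0],
    [0,0,0],
    [0,0,0],
    [0,0,0],
    [0,0,0]
  ],
  "twist": [0,0,0,0,0,0,0,0,0,0]
}}

```text
clock: 15.02
tool_pos: [437.0, 252.1, 8.7]
tool_rot: [0.0, 0.216, 0.976, 0.0]
force: [-0.6, 0.2, -0.1]
finger_gap: 63.8
finger_force: 0.0
```

Call:
{"name": "drive_tool", "arguments": {
  "hand": [0.75,0.75,0.75,0.75],
  "xyz": [
    [0,0,0.4],
    [0,0,0.8],
    [0,0,0.8],
    [0,0,0]
  ],
  "twist": [0,0,0,0]
}}

```text
clock: 15.35
tool_pos: [439.3, 253.1, 93.7]
tool_rot: [0.003, 0.216, 0.976, 0.002]
force: [0.9, -0.6, 0.2]
finger_gap: 64.0
finger_force: 0.0
```

Run:
```python
from bench import sensors, eyes
import cv2
im=eyes.camera("wrist"); cv2.imwrite("pics/w6.png",im[:,:,::-1])
```

```text
(no output)
```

View pics/w6.png

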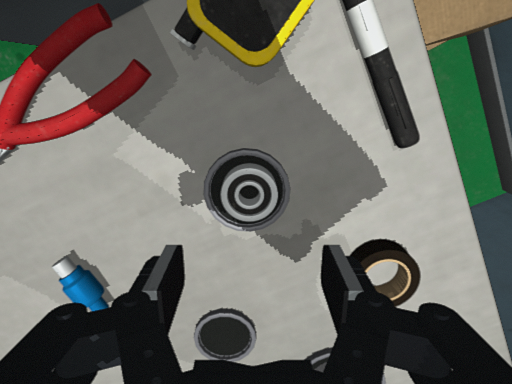

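The 40 mm bearing is centred in tray M, at (248,190). Last is the 30 mm one.

Call:
{"name": "drive_tool", "arguments": {
  "hand": [0.75,0.75,0.75,0.75,0.75,0.75,0.75,0.75,0.75,0.75,0.75,0.75],
  "xyz": [
    [0.53,-0.76,0],
    [0.53,-0.76,0],
    [0.53,-0.76,0],
    [0.53,-0.76,0],
    [0.53,-0.76,0],
    [0.53,-0.76,0],
    [0.53,-0.76,0],
    [0.53,-0.76,0],
    [0.53,-0.76,0],
    [0.57,-0.74,0],
    [0,0,-0.5],
    [0,0,-0.5]
  ],
  "twist": [0,0,0,0,0,0,0,0,0,0,0,0]
}}

```text
clock: 16.4
tool_pos: [651.9, -53.5, 47.3]
tool_rot: [0.001, 0.217, 0.976, -0.0]
force: [-0.5, -0.2, -0.5]
finger_gap: 64.1
finger_force: 0.0
```

Call:
{"name": "drive_tool", "arguments": {
  "hand": [0.75,0.75,0.75],
  "xyz": [
    [0,0,0],
    [0,0,0],
    [0,0,0]
  ],
  "twist": [0,0,0]
}}

```text
clock: 16.65
tool_pos: [650.5, -50.8, 48.9]
tool_rot: [-0.0, 0.215, 0.977, 0.0]
force: [0.4, 0.6, 0.6]
finger_gap: 64.1
finger_force: 0.0
```

Call:
{"name": "drive_tool", "arguments": {
  "hand": [0.75,0.75,0.75,0.75,0,0,0,0,0,0,0,0],
  "xyz": [
    [0,0,-0.5],
    [0,0,-0.4],
    [0,0,-0.19],
    [0,0,0],
    [0,0,0],
    [0,0,0],
    [0,0,0],
    [0,0,0],
    [0,0,0],
    [0,0,0],
    [0,0,0],
    [0,0,0]
  ],
  "twist": [0,0,0,0,0,0,0,0,0,0,0,0]
}}

```text
clock: 17.65
tool_pos: [651.2, -51.2, 6.5]
tool_rot: [0.001, 0.216, 0.976, 0.0]
force: [-0.3, 0.5, 4.8]
finger_gap: 27.9
finger_force: 39.0
```

Call:
{"name": "drive_tool", "arguments": {
  "hand": [0,0,0,0,0,0,0,0,0,0,0,0],
  "xyz": [
    [0,0,0.6],
    [0,0,0.8],
    [-0.42,0.95,0],
    [-0.42,0.95,0],
    [-0.42,0.95,0],
    [-0.42,0.95,0],
    [-0.42,0.95,0],
    [-0.42,0.95,0],
    [0,0,0],
    [0,0,-0.5],
    [0,0,0],
    [0,0,0]
  ],
  "twist": [0,0,0,0,0,0,0,0,0,0,0,0]
}}

```text
clock: 18.65
tool_pos: [549.2, 176.8, 40.9]
tool_rot: [-0.001, 0.216, 0.976, -0.0]
force: [-0.2, 0.9, -0.9]
finger_gap: 27.6
finger_force: 39.6
```

Call:
{"name": "drive_tool", "arguments": {
  "hand": [0,0],
  "xyz": [
    [0,0,0],
    [0,0,0]
  ],
  "twist": [0,0]
}}

```text
clock: 18.82
tool_pos: [550.3, 176.4, 41.7]
tool_rot: [0.0, 0.216, 0.976, 0.0]
force: [0.2, 0.7, -0.9]
finger_gap: 27.6
finger_force: 39.6
```

Lower to z≈10 and release.

Call:
{"name": "drive_tool", "arguments": {
  "hand": [0,0,0,0,0,0.65,0.65,0.65,0.65,0.65],
  "xyz": [
    [-0.01,0.02,-0.4],
    [0,0,-0.3],
    [0,0,-0.1],
    [0,0,0],
    [0,0,0],
    [0,0,0],
    [0,0,0],
    [0,0,0],
    [0,0,0],
    [0,0,0]
  ],
  "twist": [0,0,0,0,0,0,0,0,0,0]
}}

```text
clock: 19.65
tool_pos: [549.4, 177.6, 9.0]
tool_rot: [0.0, 0.216, 0.976, 0.0]
force: [0.2, -0.5, 0.0]
finger_gap: 55.5
finger_force: 0.0
```

Call:
{"name": "drive_tool", "arguments": {
  "hand": [0.65,0.65,0.65,0.65,0.65,0.65,0.65,0.65,0.65,0.65],
  "xyz": [
    [0,0,0.4],
    [0,0,0.8],
    [0,0,0.8],
    [0,0,0.8],
    [0,-0.9,0.5],
    [0,-0.9,0],
    [0,-0.9,0],
    [0,-0.9,0],
    [0,-0.9,0],
    [0,0,0]
  ],
  "twist": [0,0,0,0,0,0,0,0,0,0]
}}

```text
clock: 20.48
tool_pos: [549.4, -7.5, 141.0]
tool_rot: [0.0, 0.218, 0.976, -0.001]
force: [0.2, 0.1, 0.7]
finger_gap: 55.4
finger_force: 0.0
```

Call:
{"name": "drive_tool", "arguments": {
  "hand": [0.65,0.65,0.65,0.65,0.65,0.65],
  "xyz": [
    [0,-0.9,0.5],
    [0,-0.9,0.5],
    [0,-0.9,0],
    [0,-0.9,0],
    [0,0,0],
    [0,0,0]
  ],
  "twist": [0,0,0,0,0,0]
}}

```text
clock: 20.98
tool_pos: [549.1, -148.0, 180.6]
tool_rot: [-0.0, 0.217, 0.976, 0.0]
force: [0.8, -0.0, 0.1]
finger_gap: 55.2
finger_force: 0.0
```

Run:
```python
from bench import sensors, eyes
import cv2
im=eyes.camera("top"); cv2.imwrite("/tmp/top9.png",im[:,:,::-1]); cv2.imwrite("pics/top9.png",cv2.resize(im[120:270,80:400,::-1],(800,375),interpolation=cv2.INTER_CUBIC))
```

```text
(no output)
```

View pics/top9.png

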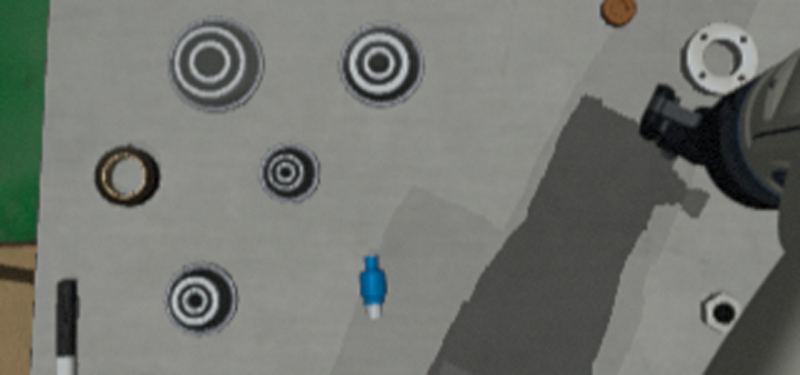

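All four bearings lie flat in their trays: XL (210,62), L (379,63), S (287,173) and M (195,299). The small shifts from the tray centres are mostly height parallax. The tape and the die ring are where they started.

```bash
python3 -c "
from bench import hand_in; print(hand_in())"
```

```text
the job is handed in; nothing more can be done
None
```

I placed all four bearings flat in their matching trays, left the die ring and tape roll where they were, and handed the job in at about 21 s of the 86 s allowed; the hand-in returned no verdict.

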